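# Sweep the loose cases into the vanity tray

## Robot

A 6-joint arm with a two-finger parallel gripper is mounted at the origin on the work surface. World frame = base frame: x ahead of the robot, y to its left, z up, the work surface at z = 0. Lengths are in mm, angles in rad, forces in N, time in s.
With the tool pointing down it reaches from about 350 to 975 mm from the base axis. Payload 7.1 kg.
Tool frame: the origin (TCP) lies on the front face of the gripper's body, between the roots of the fingers; the fingertips stand 80 mm ahead of it and the grasp point (between the pads) lies 61 mm ahead of it (env.tips_ahead is the distance from the TCP to the fingertips, in mm); z points along the fingers, y is the direction in which the jaws open and shut (so a half turn about z gives the same grasp; the last joint's range is limited). The gripper opens to 88 mm and grips with 3 to 60 N. Pads are 20 mm wide; open, the fingers measure 115 mm over their backs; the gripper's body (75 mm by 178 mm) begins 61 mm behind the grasp point.
Start: joints at [1.242, 0.423, 1.63, -0, 1.089, -0.019], TCP at [190.511, 595.24, 302.675] pointing down, gripper open.
Joint ranges: [-3, 3], [-0.9, 2.11], [0.09, 2.58], [-1.31, 4.45], [0.11, 2.69], [-2.54, 2.54]. Speed limits (rad/s): [2.39, 2.39, 3.01, 3.14, 3.14, 3.14].

## Interface

Orientations are given as a unit quaternion [x, y, z, w].
In Python, from station import env, set_gripper, viewer, workorder gives the robot as it stands. Calls block until the motion is done:
- env.reach(position, orientation): joint-space move of the TCP to a pose.
- env.move_l(position, rot=None, rate=150, f_stop=None): straight line of the TCP; rot=None keeps the orientation; rate is the mean speed in mm/s. With f_stop (N) it stops when the force on the tool has changed by that much, and returns True; else False.
- env.move_joints(angles): joint-space move.
- set_gripper(opening): finger opening in mm; the grip force is fixed at half the most; returns when the fingers have stopped.
- env.hold(seconds).
- env.ik(position, orientation): joint angles nearest the present ones, or None.
- env.read_state(): the state.
- viewer.camera(name): name is "side" or "top"; returns the picture (480x640x3 uint8, blue, green, red); there is no depth.
- viewer.camera_params(name): a dict with "fx", "fy", "cx", "cy" (pixels), "dist" ([k1, k2, p1, p2, k3] as OpenCV has them; the pictures are not rectified), "pose" (4x4, takes a point from camera to world coordinates). Camera axes: x right, y up, looking along -z (the intrinsics and any distortion apply to the point x, -y, -z); pixel columns grow to the right and rows downward; lengths in mm; the calibration is good to about 2 mm. A picture is of the moment at which its call begins. camera_params takes no time and is no camera call.
A pose or a line that the arm cannot do raises env.IKError and nothing moves.
- workorder.sign_off(): hands the job in, once; it reports no verdict.
The state is a dict: "time_s": time; "qpos": joint angles; "dq": joint speeds; "tau": joint torques, N m; "tool_pos": TCP position; "orientation": TCP orientation; "force": force on the tool from outside, world axes, zero at the start; "wrist_torque": the same for the moment, N m; "width": finger opening in mm.
Only numpy, scipy, OpenCV 4.12 (cv2) and the standard library are available. Lean on these libraries where they do the work, as an engineer would, in place of code of your own. Each camera call takes 0.05 s, during which the arm holds its last target.

## Task

Clear the counter: with the fingers kept closed, gently sweep the three round acrylic cases across the counter, over the bevelled front edge and wholly into the open-fronted aluminium tray, where they are to lie flat. Only slide them: do not pinch, lift, tip or flick them. Leave the balm tin and everything else standing where it is.

Things in the scene. Friction and masses are not known exactly. Their poses are not given: they have to be found in the camera images.
- case_a: one of the three alike cases of the stacking set: a closed round screw jar of clear acrylic with a knurled lid, 46 mm across, 25 mm tall, about 45 g, flat-bottomed, standing loose on the counter. Origin: centre of its underside, z up.
- case_b: one of the three alike cases of the stacking set: a closed round screw jar of clear acrylic with a knurled lid, 46 mm across, 25 mm tall, about 45 g, flat-bottomed, standing loose on the counter. Origin: centre of its underside, z up.
- case_c: one of the three alike cases of the stacking set: a closed round screw jar of clear acrylic with a knurled lid, 46 mm across, 25 mm tall, about 45 g, flat-bottomed, standing loose on the counter. Origin: centre of its underside, z up.
- tray: brushed aluminium tray fixed to the counter, 240 mm along its x, 130 mm along its y, floor 3 mm thick; rims 3 mm thick, 24 mm high at both ends (x = +-120 mm; only 11 mm high over the 20 mm next to the front) and at the back (y = -65 mm). Front (y = +65 mm) open. Origin: centre of its underside; +y points out of the open front, to the robot's left within 7 degrees; z up.
- tray_front (a point): middle of the tray's front edge, at counter height. The edge is open over the full width: a bevel rises from the counter to the 3 mm floor over the first 12 mm, so that a case slides up over it.
- balm_tin: flat aluminium lip-balm tin, 40 mm across, 16.5 mm tall, with no knurling; loose, beside the cases in their row; to be left alone. Origin: centre of its underside.
- nail_polish: glass nail polish bottle with a tall black cap, 33 mm across, 75 mm tall, loose, to the robot's left of the cases; to be left alone. Origin: centre of its underside.
- claw_clip: tortoiseshell claw clip standing on its teeth, 80 mm along its x, 46 mm along its y, 50 mm tall, loose, to the robot's left of the cases; to be left alone. Origin: centre of its underside.
- lipstick: closed lipstick, upright, black with a brass band, 21 mm across, 72 mm tall, loose, to the robot's left of the cases; to be left alone. Origin: centre of its underside.
- atomizer: brushed aluminium perfume atomizer with a press button, 38 mm across, 110 mm tall, loose, standing farthest to the robot's left; to be left alone. Origin: centre of its underside.

How it is judged (in metres and radians):
At the end, for the whole second after the job is handed in: Each of the three cases lies flat (within 0.06 rad) and still on the tray's floor, its whole 46 mm outline inside the rims and behind the front edge (to 2 mm); the tin, nail polish, claw clip, lipstick and atomizer stand upright within 20 mm of where they started (y of case_a in the frame of tray between -0.045 and 0.044 m and x of case_a in the frame of tray between -0.099 and 0.099 m and z of each of case_a, case_b, case_c in the frame of tray below 0.007 m and angle between each of case_a, case_b, case_c's own z axis and vertical below 0.06 rad and linear speed of each of case_a, case_b, case_c below 0.01 m/s and y of case_b in the frame of tray between -0.045 and 0.044 m and x of case_b in the frame of tray between -0.099 and 0.099 m and y of case_c in the frame of tray between -0.045 and 0.044 m and x of case_c in the frame of tray between -0.099 and 0.099 m and distance of each of balm_tin, nail_polish, claw_clip, lipstick, atomizer from where it was at the start of the episode below 0.02 m and angle between each of balm_tin, nail_polish, claw_clip, lipstick, atomizer's own z axis and vertical below 0.2 rad); the robot touches nothing.
It fails at once if a case is lifted off the surface (its underside above 15 mm) (height (world z) of any of case_a, case_b, case_c above 0.015 m).
It fails at once if a case is tipped by more than 0.5 rad (angle between any of case_a, case_b, case_c's own z axis and vertical above 0.5 rad).
It fails at once if the fingers straddle a case as in a grasp ((horizontal distance between the grasp point and case_a below 0.012 m and height (world z) of the grasp point below 0.036 m) or (horizontal distance between the grasp point and case_b below 0.012 m and height (world z) of the grasp point below 0.036 m) or (horizontal distance between the grasp point and case_c below 0.012 m and height (world z) of the grasp point below 0.036 m)).
It fails at once if a case is flicked (faster than 0.6 m/s) (linear speed of any of case_a, case_b, case_c above 0.6 m/s).
It fails at once if a bystander is pushed more than 20 mm or tipped (distance of any of balm_tin, nail_polish, claw_clip, lipstick, atomizer from where it was at the start of the episode above 0.02 m or angle between any of balm_tin, nail_polish, claw_clip, lipstick, atomizer's own z axis and vertical above 0.35 rad).
It also fails if it takes over 61 s, if anything falls off the work surface, if the arm or the gripper's body presses on something with over 40 N, if the wrist force passes 120 N, or if a joint passes its speed limit or range.

## Working session

There is one attempt and no reset: what is moved stays moved. The work goes in short steps, each a Python script; the robot and the scene stay as the last script left them, time stands still between calls to the robot, and variables do not carry over. Pictures are saved under pics/ and viewed, and the job is handed in when it is done.

```bash
ls; mkdir -p pics
python3 - <<'E'
from station import env, set_gripper, viewer, workorder
import cv2
for n in("top","side"):
    cv2.imwrite(f"pics/{n}0.png",viewer.camera(n)); print(n,viewer.camera_params(n))
print(env.read_state())
E
```

```text
pics
top {'fx': 600.0948995064354, 'fy': 600.0948995064354, 'cx': 315.4938704765009, 'cy': 227.9455531731063, 'dist': array([-0.11761646,  0.        ,  0.        ,  0.        ,  0.        ]), 'pose': array([[ 1.80131698e-01,  9.63051123e-01, -2.00212650e-01,
         3.56633910e+02],
       [-9.83642024e-01,  1.76561467e-01, -3.56989884e-02,
         7.63294848e+01],
       [ 9.69888251e-04,  2.03368096e-01,  9.79101873e-01,
         9.37085070e+02],
       [ 0.00000000e+00,  0.00000000e+00,  0.00000000e+00,
         1.00000000e+00]])}
side {'fx': 519.0025760258893, 'fy': 519.0025760258893, 'cx': 311.65680833486596, 'cy': 248.21733919671618, 'dist': array([0.02751213, 0.        , 0.        , 0.        , 0.        ]), 'pose': array([[-9.95022556e-01,  7.38078224e-02, -6.69516144e-02,
         4.72058486e+02],
       [-9.72508059e-02, -5.72699841e-01,  8.13976150e-01,
         9.56593271e+02],
       [ 2.17346281e-02,  8.16435727e-01,  5.77027130e-01,
         6.62890420e+02],
       [ 0.00000000e+00,  0.00000000e+00,  0.00000000e+00,
         1.00000000e+00]])}
{'time_s': 0.1, 'qpos': array([ 1.24198946e+00,  4.23777684e-01,  1.63059861e+00, -3.46747497e-05,
        1.08857996e+00, -1.89948829e-02]), 'dq': array([ 0.00100171, -0.00078268, -0.00221819, -0.00097267,  0.00042869,
       -0.00129309]), 'tau': array([-7.42397278e-04, -5.45613885e+01, -2.74325806e+01,  6.44512614e-02,
        1.88557827e-02, -5.80627147e-05]), 'tool_pos': array([190.40502814, 594.88788025, 301.97694743]), 'orientation': array([ 1.54279228e-01,  9.88027052e-01, -6.74172221e-04, -1.02845407e-04]), 'force': array([-0.12290768, -0.08711532, -0.09227625]), 'wrist_torque': array([0.00380995, 0.01947175, 0.01323821]), 'width': 87.9864860252143}
```

View pics/top0.png

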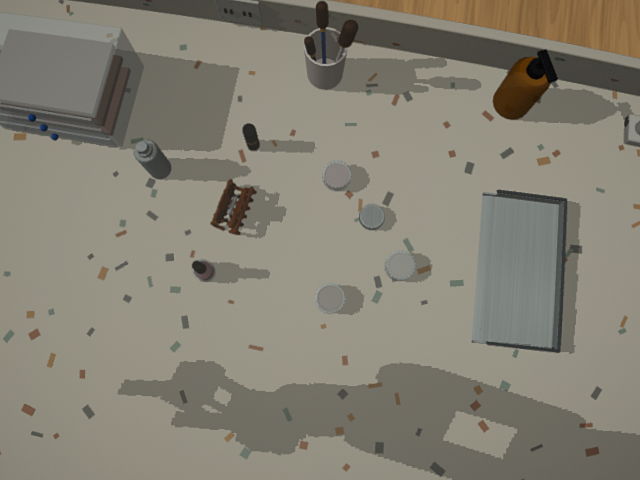

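View pics/side0.png

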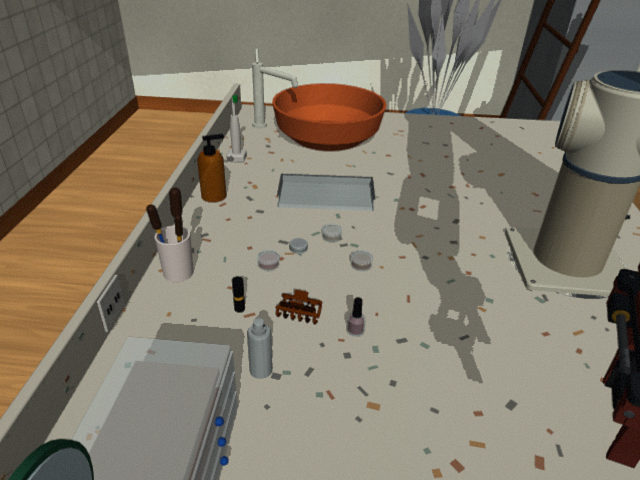

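The top view shows bright discs at (337,175), (400,265) and (330,298), which should be the cases. The smaller grey disc at (372,217) should be the tin. The tray is on the right, with its open front edge running from about (484,193) to (474,343).

```bash
cat > h.py <<'E'
import numpy as np, cv2
from station import env,set_gripper,viewer,workorder
def ray(name,uv):
    p=viewer.camera_params(name);K=np.array([[p['fx'],0,p['cx']],[0,p['fy'],p['cy']],[0,0,1]])
    n=cv2.undistortPoints(np.array(uv,float).reshape(-1,1,2),K,p['dist'])[:,0]
    d=np.c_[n[:,0],-n[:,1],-np.ones(len(n))]@p['pose'][:3,:3].T
    return p['pose'][:3,3],d
def onz(name,uv,z):
    o,d=ray(name,uv); return o+d*((z-o[2])/d[:,2])[:,None]
def proj(name,P):
    p=viewer.camera_params(name);K=np.array([[p['fx'],0,p['cx']],[0,p['fy'],p['cy']],[0,0,1]])
    c=(np.atleast_2d(P)-p['pose'][:3,3])@p['pose'][:3,:3]
    return cv2.projectPoints((c*[1,-1,-1]).astype(float),np.zeros(3),np.zeros(3),K,p['dist'])[0][:,0]
E
python3 - <<'E'
from h import *
im=cv2.imread('pics/top0.png')
cv2.imwrite('pics/crop_t.png',cv2.resize(im[130:370,290:590],None,fx=2.5,fy=2.5,interpolation=cv2.INTER_CUBIC))
s=cv2.imread('pics/side0.png')
cv2.imwrite('pics/crop_s.png',cv2.resize(s[160:350,200:400],None,fx=3,fy=3,interpolation=cv2.INTER_CUBIC))
E
```

```text
(no output)
```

View pics/crop_t.png

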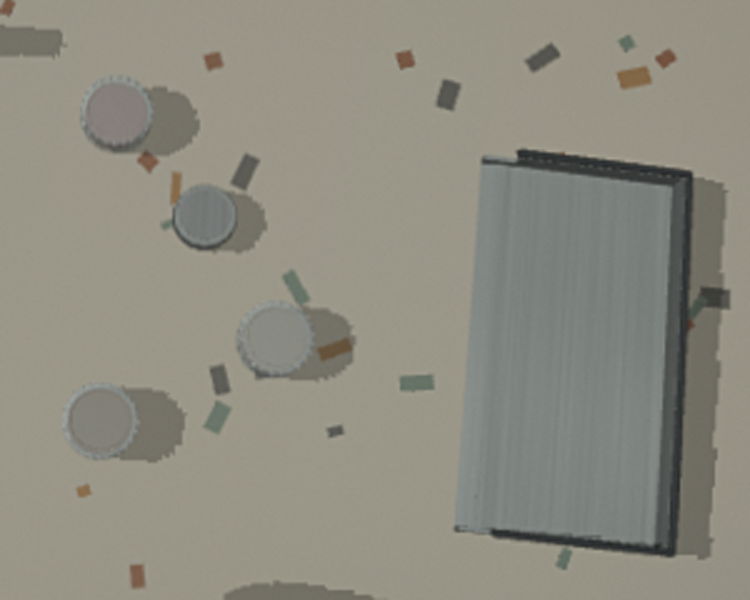

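View pics/crop_s.png

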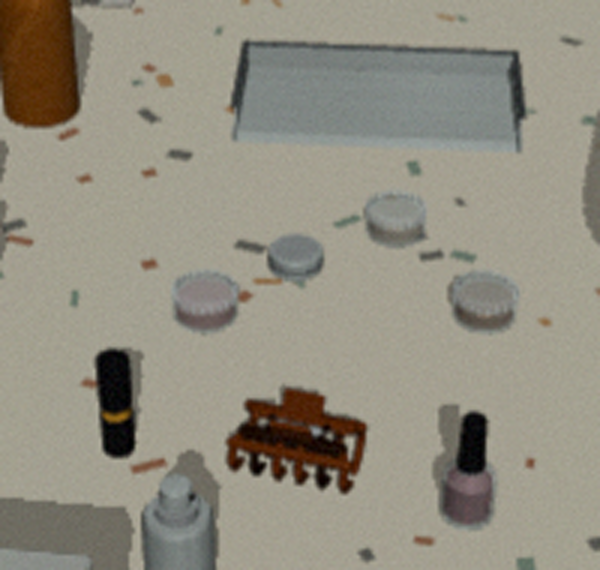

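Run:
```python
from h import *
im=cv2.imread('pics/crop_t.png',0)
H=cv2.HoughCircles(im,cv2.HOUGH_GRADIENT_ALT,1.5,60,param1=150,param2=0.6,minRadius=25,maxRadius=45)
print(H)
c=np.array([[117,111],[205,215],[275.5,338],[100,420.5]])
uv=(c+.5)/2.5-.5+[290,130]
P=onz('top',uv,25);P[1]=onz('top',uv[1:2],16.5)[0];print(P.round(1))
e=(c+[36,0]+.5)/2.5-.5+[290,130];print('radii',np.linalg.norm(onz('top',e,25)-onz('top',uv,25),axis=1))
cs=np.array([[206,292],[296,250],[396,212],[484,293]]);us=(cs+.5)/3-.5+[200,160]
Q=onz('side',us,25);Q[1]=onz('side',us[1:2],16.5)[0];print(Q.round(1))
t=np.array([[482,160],[457,530],[690,173],[674,553]]);ut=(t+.5)/2.5-.5+[290,130]
F=onz('top',ut[:2],1);print('front',F,np.linalg.norm(F[0]-F[1]));print('back rim',onz('top',ut[2:],24))
ts=np.array([[234,138],[520,150]]);G=onz('side',(ts+.5)/3-.5+[200,160],1);print('front side',G,np.linalg.norm(G[0]-G[1]))
o=np.array([[250,149],[236,228],[207,276],[157,178]])
print(onz('top',o,0))
```

```text
[[[205.5      216.        31.863628]
  [118.5      115.5       33.826912]
  [ 99.       421.5       34.912796]]]
[[634.8  92.6  25. ]
 [580.2  26.4  16.5]
 [509.5 -28.5  25. ]
 [440.3  68.8  25. ]]
radii [22.82112008 22.54456772 22.27044706 21.87105876]
[[632.2  99.7  25. ]
 [577.9  28.8  16.5]
 [508.3 -18.1  25. ]
 [440.8  76.4  25. ]]
front [[ 653.13542942 -146.82373156    1.        ]
 [ 414.62394709 -161.70415846    1.        ]] 238.97521693100296
back rim [[ 662.6437497  -276.94642138   24.        ]
 [ 421.71625158 -291.58477774   24.        ]]
front side [[ 650.81057518 -149.13277867    1.        ]
 [ 413.94937092 -161.45658275    1.        ]] 237.18158914735903
[[659.31885124 240.38893258   0.        ]
 [525.26028305 235.4263961    0.        ]
 [441.35510091 264.71864745   0.        ]
 [583.62508128 380.87578987   0.        ]]
```

Run:
```python
from h import *
C=np.array([[634.8,92.6],[580.2,26.4],[509.5,-28.5],[440.3,68.8]])
R=[23,20,23,23];Hh=[25,16.5,25,25]
a=np.linspace(0,2*np.pi,60)
for n,(x0,y0,x1,y1,f) in dict(top=(290,130,590,370,2.5),side=(200,160,400,350,3.5)).items():
    im=cv2.imread(f'pics/{n}0.png')[y0:y1,x0:x1];im=cv2.resize(im,None,fx=f,fy=f,interpolation=cv2.INTER_CUBIC)
    for c,r,h in zip(C,R,Hh):
        for z,col in((0,(0,0,255)),(h,(0,255,0))):
            p=proj(n,np.c_[c[0]+r*np.cos(a),c[1]+r*np.sin(a),0*a+z])
            cv2.polylines(im,[(((p-[x0,y0]+.5)*f-.5)*8).astype(int).reshape(-1,1,2)],True,col,1,cv2.LINE_AA,3)
    cv2.imwrite(f'pics/ov_{n}.png',im[:600,:800])
```

```text
(no output)
```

View pics/ov_top.png

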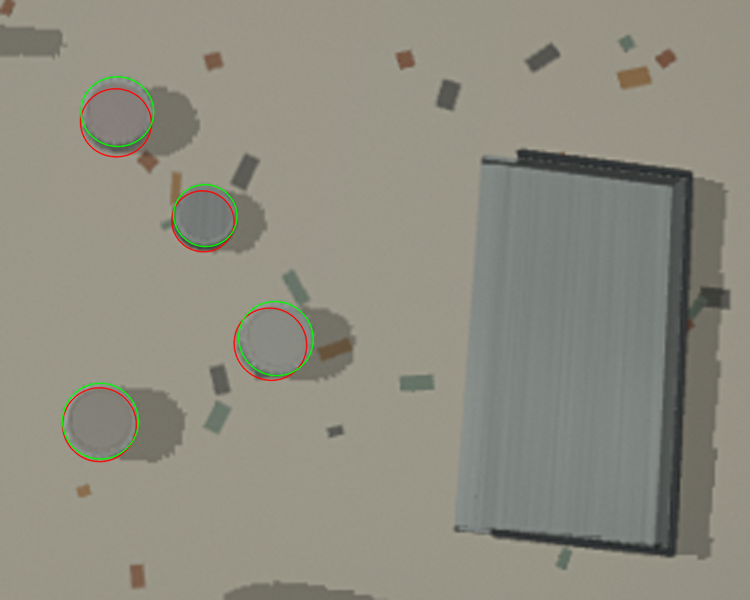

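View pics/ov_side.png

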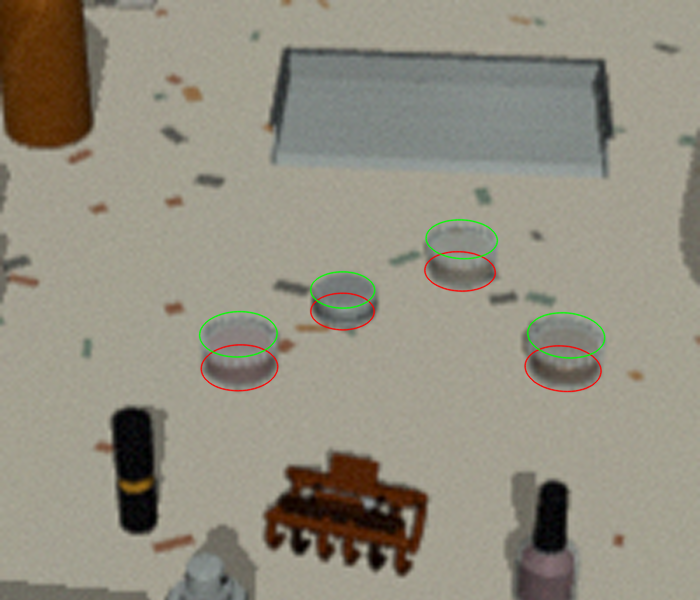

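The two views agree: circles drawn at the measured spots fit the lids and bases within about 2 mm. The tray's front measures 239 mm and its depth 130 mm, as specified. I'll push each case in a straight line with the flat side of the closed fingers, square to the direction of travel. The front case (b) goes first.

```bash
cat >> h.py <<'E'
ex=np.array([.99806,.0623]);ey=np.array([-.0623,.99806]);O=np.array([533.9,-154.3])-65*ey
def T(p): d=np.asarray(p)[...,:2]-O; return np.stack([d@ex,d@ey],-1)
def W(t): return O+t[0]*ex+t[1]*ey
HD=10;ZT=7
def q_for(d):
    al=np.arctan2(d[1],d[0]); f=(al+np.pi/2+np.pi/2)/2
    return np.array([np.cos(f),np.sin(f),0,0])
def plan(p,t):
    g=W(t);d=(g-p)/np.linalg.norm(g-p);return g,d,q_for(d)
def start(p,t,gap=16,zhi=230):
    g,d,q=plan(p,t);s=p-d*(23+HD+gap)
    env.reach([*s,zhi],q); env.move_l([*s,80+ZT],rate=150)
def push(p,t,rate=70,frac=1.):
    g,d,q=plan(p,t);e=g-d*(23+HD)
    c=p-d*(23+HD); e=c+(e-c)*frac
    env.move_l([*e,80+ZT],rate=rate)
def leave(p,t,zhi=230):
    g,d,q=plan(p,t);e=g-d*(23+HD+15)
    env.move_l([*e,80+ZT],rate=80); env.move_l([*e,zhi],rate=200)
def snap(k):
    for n in("top","side"): cv2.imwrite(f'pics/{n}{k}.png',viewer.camera(n))
    s=env.read_state();print(round(s['time_s'],2),s['tool_pos'].round(1),s['force'].round(1),s['width'])
CA=np.array([634.8,92.6]);CB=np.array([509.5,-28.5]);CC=np.array([440.,68.8])
E
python3 - <<'E'
from h import *
print(T(CA),T(CB),T(CC))
set_gripper(0)
start(CB,(0,0)); push(CB,(0,0),frac=.25); snap(1)
E
python3 -c "
import cv2;import numpy as np
a=cv2.imread('pics/top1.png');b=cv2.imread('pics/side1.png')
cv2.imwrite('pics/j1.png',cv2.resize(np.hstack([a[100:400,280:600],b[130:430,180:500]]),(800,375)))"
```

```text
[116.086124   305.13527248] [-16.515324   192.07639648] [-79.818704   293.51748448]
6.05 [511.7 -43.2  87. ] [0.3 0.3 0.7] 0.621296820426502
```

View pics/j1.png

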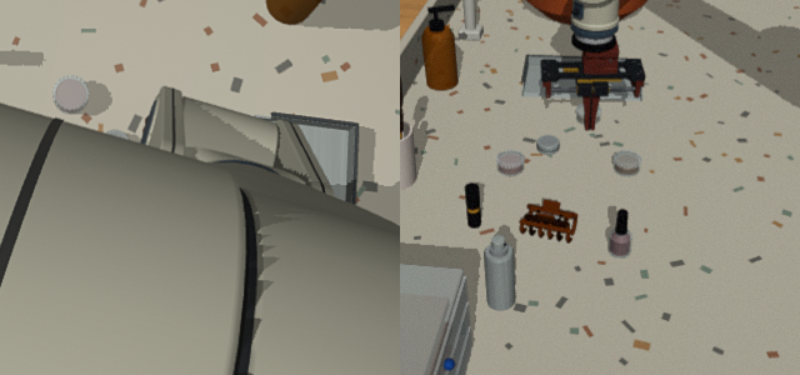

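The top view is blocked by the arm. The side view shows the fingers behind case_b, which is just hidden, so I'll zoom in.

```bash
python3 -c "
import cv2
b=cv2.imread('pics/side1.png');cv2.imwrite('pics/z1.png',cv2.resize(b[160:260,270:400],None,fx=6,fy=6,interpolation=2))"
```

```text
(no output)
```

View pics/z1.png

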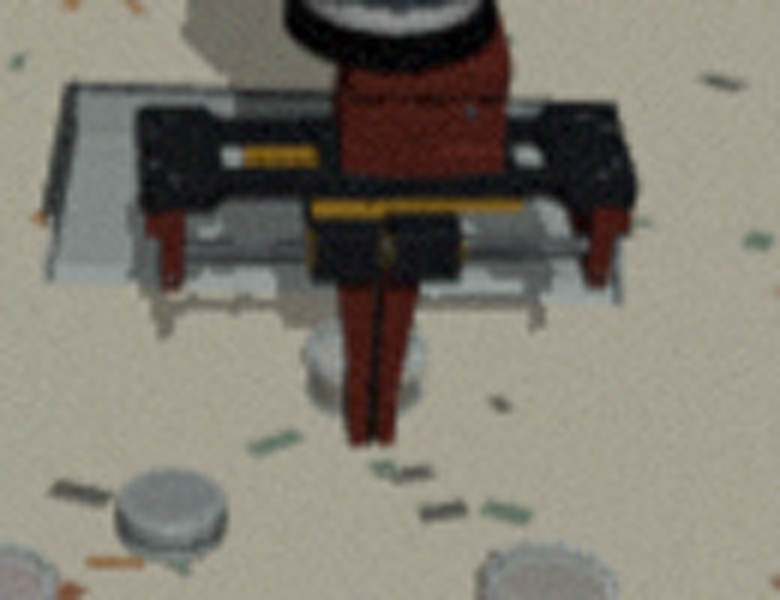

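The fingertips are about 17 mm wide. Case_b is ahead of them, centred to within about 2.5 mm, so I'll continue in steps and check from the side view.

Run:
```python
from h import *
ims=[]
for k,f in enumerate((.5,.75,1.)):
    push(CB,(0,0),frac=f); s=env.read_state()
    b=viewer.camera('side'); print(s['time_s'],s['tool_pos'].round(1),s['force'].round(1))
    ims.append(cv2.resize(b[150:250,270:400],(390,300),interpolation=2))
    # lateral check: case must remain roughly centred; stop if not visible is judged by eye
    if k==1: break
cv2.imwrite('pics/j2.png',np.hstack(ims))
```

```text
6.8917 [518.7 -91.3  86.9] [-1.   0.6 -0.2]
7.7833 [ 525.8 -138.9   86.9] [0.8 0.4 0.7]
```

View pics/j2.png

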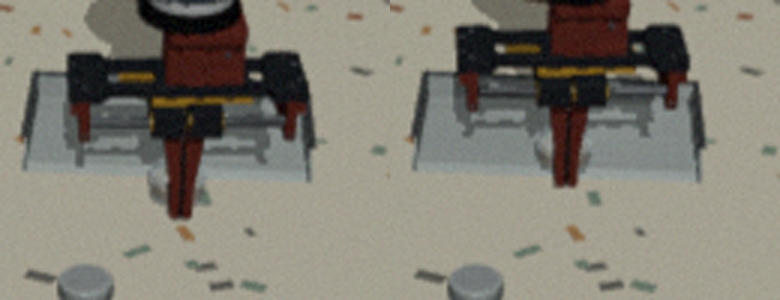

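The case has stayed centred on the fingers and has reached the bevel. I'll finish this push and then start on the next case (c).

Run:
```python
from h import *
push(CB,(0,0)); leave(CB,(0,0))
start(CC,(-72,0)); snap(3)
b=cv2.imread('pics/side3.png');a=cv2.imread('pics/top3.png')
cv2.imwrite('pics/j3.png',np.hstack([cv2.resize(b[150:310,260:400],(350,400),interpolation=2),cv2.resize(a[150:370,350:590],(436,400),interpolation=2)]))
```

```text
12.24 [436.2 117.7  87.8] [ 0.2 -0.1 -0.7] 0.8583452255743635
```

View pics/j3.png

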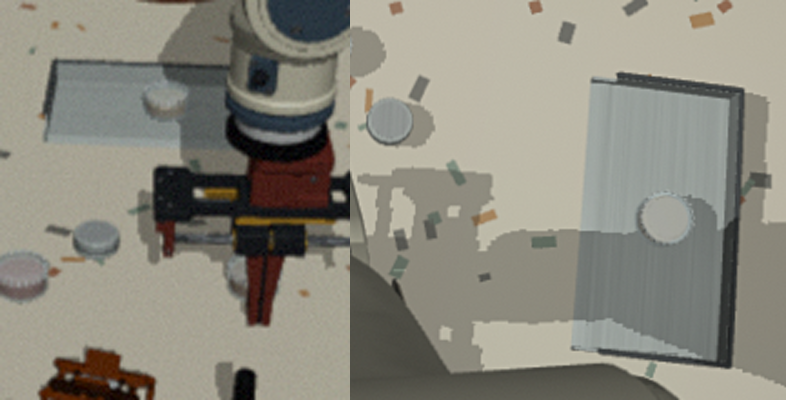

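Case_b lies inside the tray. Before pushing case_c I'll check the lateral offset of the fingers numerically.

Run:
```python
from h import *
print('B tray',T(onz('top',[[523.7,269.2]],28)))
for p in ([440,69,25],[440,69,0],[436.2,107.7,7],[436.2,117.7,60]): print(p,proj('side',p))
b=cv2.imread('pics/side3.png');cv2.imwrite('pics/z3.png',cv2.resize(b[220:290,320:400],None,fx=9,fy=8,interpolation=2))
```

```text
B tray [[-1.48178013 -0.27163479]]
[440, 69, 25] [[361.43003272 255.29464579]]
[440, 69, 0] [[360.52387457 264.81026561]]
[436.2, 107.7, 7] [[362.24843141 273.50729076]]
[436.2, 117.7, 60] [[364.24204011 255.5043258 ]]
```

View pics/z3.png

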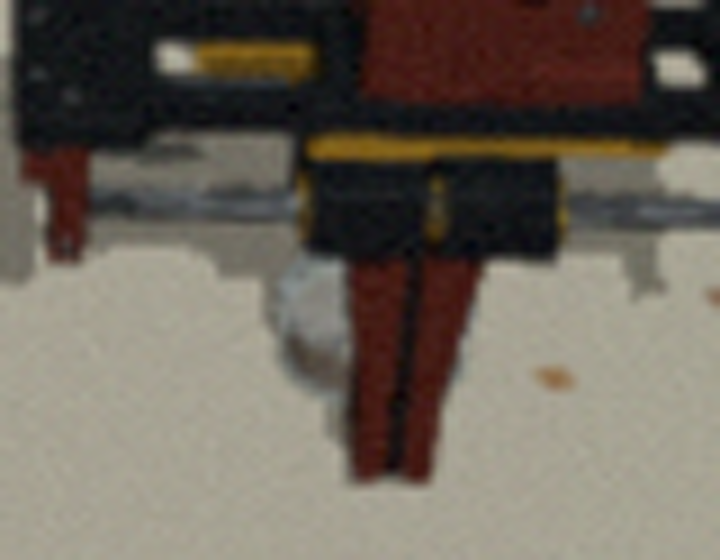

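Case_b sits at (-1.5, -0.3) mm in the tray frame, which is where I aimed it. The fingers are within about 2 mm of the line through case_c, so I'll push.

Run:
```python
from h import *
ims=[]
for k,f in enumerate((.3,.6)):
    push(CC,(-72,0),frac=f); s=env.read_state()
    b=viewer.camera('side'); print(s['time_s'],s['tool_pos'].round(1),s['force'].round(1))
    ims.append(cv2.resize(b[150:270,280:410],(390,360),interpolation=2))
cv2.imwrite('pics/j4.png',np.hstack(ims))
```

```text
13.875 [444.9  14.2  87. ] [-0.2 -0.2  1.1]
15.3333 [452.7 -73.5  87. ] [ 0.2  0.4 -0.6]
```

View pics/j4.png

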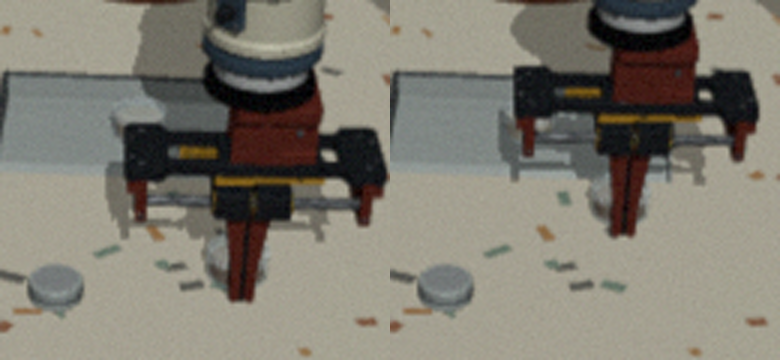

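Case_c is moving straight and is still centred ahead of the fingers, at about (620,195) in the right-hand panel. I'll finish this push and move to case_a.

Run:
```python
from h import *
push(CC,(-72,0)); leave(CC,(-72,0))
start(CA,(82,0)); snap(5)
b=cv2.imread('pics/side5.png');a=cv2.imread('pics/top5.png')
cv2.imwrite('pics/j5.png',np.hstack([cv2.resize(b[150:310,220:390],(425,400),interpolation=2),cv2.resize(a[150:370,390:590],(364,400),interpolation=2)]))
for p in ([634.8,92.6,25],): print(proj('side',p))
```

```text
20.97 [637.9 141.7  88.2] [0.2 0.7 0.6] 0.45919057955287546
[[267.63777504 254.92109555]]
```

View pics/j5.png

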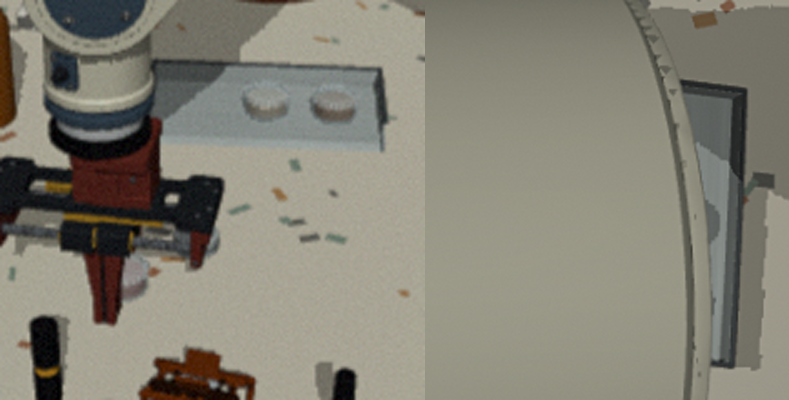

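Run:
```python
from h import *
print(proj('side',[[637.9,131.7,7],[634.8,92.6,0]]))
b=cv2.imread('pics/side5.png');cv2.imwrite('pics/z5.png',cv2.resize(b[230:300,220:320],None,fx=8,fy=8,interpolation=2))
```

```text
[[263.19106504 273.09154497]
 [267.95874723 264.49469511]]
```

View pics/z5.png

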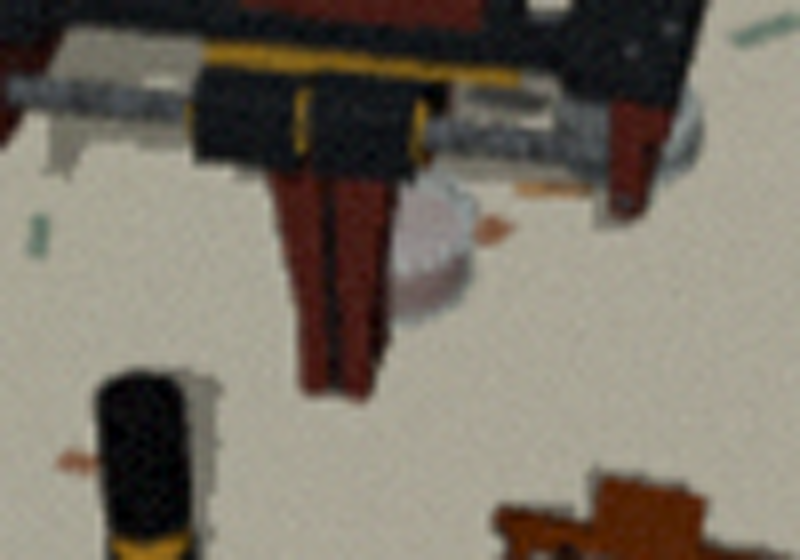

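The fingertip is at zoom x≈337, against 345 predicted, and case_a's right edge is where predicted. The line is good, with about 9 mm of clearance to the tin expected. I'll push past the tin in steps.

Run:
```python
from h import *
ims=[]
for k,f in enumerate((.12,.3)):
    push(CA,(82,0),frac=f,rate=60); s=env.read_state()
    b=viewer.camera('side'); print(s['time_s'],s['tool_pos'].round(1),s['force'].round(1))
    ims.append(cv2.resize(b[180:300,220:350],(390,360),interpolation=2))
cv2.imwrite('pics/j6.png',np.hstack(ims))
```

```text
22.0 [634.6  88.9  86.9] [-0.9 -0.4 -0.5]
23.125 [632.   33.8  87. ] [ 1.  -0.  -0.5]
```

View pics/j6.png

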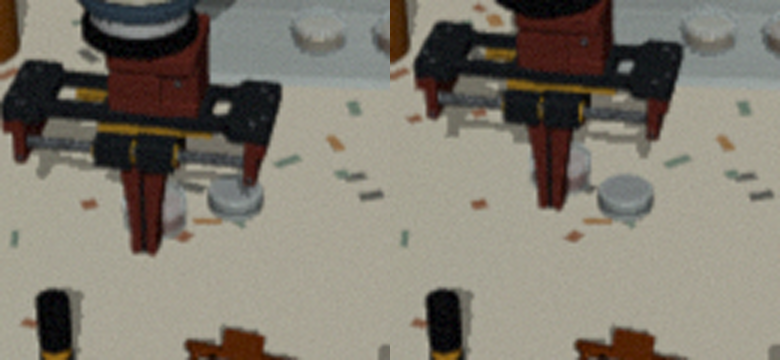

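The tin hasn't moved: it is at about (235,195) in both panels. Case_a has passed it and is still centred ahead of the fingers.

Run:
```python
from h import *
push(CA,(82,0),frac=.65); b1=viewer.camera('side'); push(CA,(82,0)); leave(CA,(82,0))
env.reach([450,250,302],q_for(np.array([0,-1.]))); env.hold(.5); snap(7)
b=cv2.imread('pics/side7.png');a=cv2.imread('pics/top7.png')
cv2.imwrite('pics/j7.png',np.hstack([cv2.resize(b[150:330,200:400],(400,360),interpolation=2),cv2.resize(a[130:370,330:590],(390,360),interpolation=2)]))
```

```text
30.06 [450. 250. 302.] [ 0.1  0.1 -0.7] 0.667903111216622
```

View pics/j7.png

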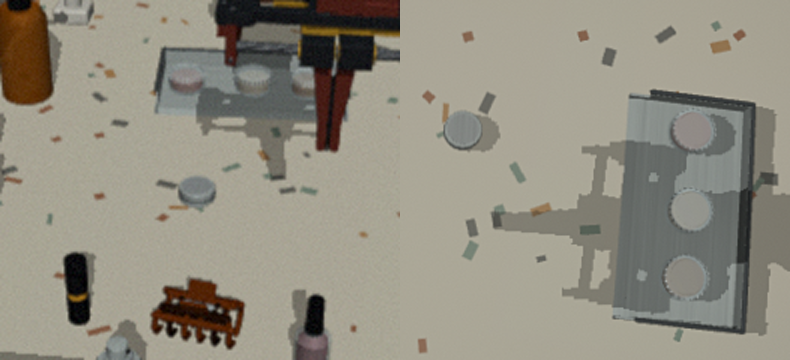

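Run:
```python
from h import *
c=np.array([[693,130],[691,210],[686.5,277]]);uv=np.c_[330+(c[:,0]-399.5)/1.5-.0,130+c[:,1]/1.5]
print(T(onz('top',uv,28)).round(1))
print('tin',onz('top',[[330+(462-399.5)/1.5,130+130/1.5]],16.5))
a=cv2.imread('pics/top0.png',0).astype(int);b=cv2.imread('pics/side0.png').astype(int);b2=cv2.imread('pics/side7.png').astype(int)
for n,p in dict(tin=[580,27,8],clip=[525,235,20],lip=[659,240,30],pol=[441,265,35],atom=[584,381,50]).items():
    u,v=proj('side',p)[0].astype(int);print(n,np.abs(b-b2)[v-22:v+22,u-22:u+22].mean().round(1))
```

```text
[[ 82.4   0.7]
 [ -2.6  -1.3]
 [-72.   -0.5]]
tin [[578.67710036  26.15219366  16.5       ]]
tin 5.9
clip 4.4
lip 4.7
pol 4.6
atom 4.3
```

```bash
python3 -c "
from h import *
workorder.sign_off(); print(env.read_state()['time_s'])"
```

```text
the job is handed in; nothing more can be done
the job is handed in; nothing more can be done
```

All three round cases are in the tray and the job is handed in; no verdict was reported. With the fingers closed, I pushed each case in one straight line over the bevel, the front one first and the one beside the tin last. My last clock reading, just before handing in, was about 30 s of the 61 s allowed.

- **Cases:** in the last top picture they sit at (82, 1), (-3, -1) and (-72, -1) mm in the tray frame, well inside the limits. They look flat, but I judged tilt and stillness by eye from the pictures and did not measure them.
- **Bystanders:** the tin measured within about 1.5 mm of where it started. The claw clip, lipstick, nail polish and atomizer look unchanged: before-and-after side pictures there differ only by what looks like camera noise.
- **Robot:** it ended raised at TCP height 302 mm, touching nothing. Wrist force readings between moves stayed around 1 N.
- **Checks that disagreed:** my first hand-picked case centres in the side view were 7–10 mm off from the top view in y. Drawing the top-view positions back into both pictures fitted within about 2 mm, so I used those. No other check disagreed.

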